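Seat the hardness test block on the part-present pin

ROBOT

A 7-joint arm with a two-finger parallel gripper is mounted at the origin on the work surface. World frame = base frame: x ahead of the robot, y to its left, z up, the work surface at z = 0. Lengths are in m, angles in rad, forces in N, time in s.
With the tool pointing down it reaches from about 0.425 to 0.925 m from the base axis. Payload 6.8 kg.
Tool frame: the origin (TCP) lies midway between the tips of the shut fingers; the grasp point (between the pads) lies bot.grip_point_offset behind it (bot.grip_point_offset is the distance from the TCP to the grasp point, in m); z points along the fingers, y is the line along which they close (so a half turn about z gives the same grasp; the last joint's range is limited). The gripper opens to 85 mm and grips with 20 to 120 N. Pads are 22 mm wide; open, the fingers measure 114 mm over their backs; the gripper's body (76 mm by 85 mm) begins 54 mm behind the grasp point. The pads swing forward as they close: fully open they stand 13 mm farther back than shut.
Start: joints at [-1.355, 0.477, 0.022, 1.555, -0.011, 1.109, -0.083], TCP at [0.215, 0.64, 0.231] pointing down, gripper open.
Joint ranges: [-2.96, 2.96], [-0.34, 2.1], [-1.41, 1.46], [0.24, 2.44], [-1.37, 4.51], [0.17, 1.92], [-2.96, 2.96]. Speed limits (rad/s): [2.39, 2.39, 3.14, 3.14, 3.14, 3.14, 3.14].

INTERFACE

Orientations are given as a unit quaternion [w, x, y, z].
In Python, from station import get_obs, cams, job, bot gives the robot as it stands.
- The arm moves only by the tool arm_command, never from a script. Its argument "rows" is a list that holds one entry, the list of rows, each a list of 5 numbers: the finger opening in mm, from 0 to 85.4, then the shift along the world's x, y, z in units of 60 mm (1.0 is 60 mm), then the turn about the world's z in units of 0.08 rad (1.0 is 0.08 rad). In form: [[[grip, x, y, z, turn], ...]]. A call has exactly 10 rows; each row shifts and turns the commanded pose from where the row before left it; what a row does not reach is not made up. A row lasts 1/8 s, in which the tool goes at most 62.5 mm and 10.7 degrees, less where a joint would pass 70% of its speed; a pose out of reach is approached as far as the arm can. A call with a number of a shift or a turn outside -1 to 1 is refused whole. A call with a gripper value outside its range is refused whole. The fingers move at their own pace and stop on an object; "newtons" is the grip in N (left out, the last holds). Time passes only in rows, so rows that do not move let the fingers close, or fill a call up. It gives the time, the measured TCP pose, the force, the opening and the grip force at its end, in the units of the state.
- get_obs(): the state, without advancing time (a new reading comes with each control period).
- cams.read_camera(name): name is "scene" or "top"; returns the picture (420x560x3 uint8, red, green, blue); there is no depth.
- cams.camera_params(name): a dict with "K" (3x3 intrinsics, pixels), "extrinsics" (4x4, takes a point from camera to world coordinates). Camera axes: x right, y down, z forward; pixel columns grow to the right and rows downward; lengths in m; the calibration is good to about 2 mm. A picture is of the moment at which its call begins. camera_params takes no time and is no camera call.
- job.hand_in(): hands the job in; it is judged then, once.
The state is a dict: "t": time; "q": joint angles; "joint_vel": joint speeds; "joint_torque": joint torques, N m; "eef_pos": TCP position; "tool_rot": TCP orientation; "contact_force": force on the tool from outside, world axes, zero at the start; "torque": the same for the moment, N m; "gripper_width": opening from 0.0 (shut) to 1.0 (fully open); "grasp_force": force on a finger pad.
Only numpy, scipy, OpenCV 4.12 (cv2) and the standard library are available. Lean on these libraries where they do the work, as an engineer would, in place of code of your own. Each camera call takes 0.05 s, during which the arm holds its last target. There are 200 camera calls.

TASK

Get the tester ready for its check: pick up the large round steel test block and place it in the round recess of the black seat that has the brass sensing pin in its middle (not the matching seat without a pin). Set it down rather than dropping it, and leave it lying flat on the recess floor so that its weight keeps the pin pressed down.

Things in the scene. Friction and masses are not known exactly. Their poses are not given: they have to be found in the camera images.
- block_center (a point): Centre (half-way up, 16 mm above the table) of the plain steel disc, 50 mm in diameter, 32 mm tall, about 0.5 kg, lying flat; z is up. Not wanted: a square steel block (44 mm) and a thinner round one (30 mm), equally tall. The three stand in a rough row leading away from the robot, in any order, centres at least 80 mm apart in x: there is room for fingers to its left and right (y).
- seat_floor (a point): Centre of the recess floor, on the pin's axis, 18 mm above the table. The seat is a fixed black block, 110 x 110 x 22 mm, with a round recess 76 mm wide and 4 mm deep in its top, edged by a thin bright line. A brass pin 12 mm across stands in its middle; a metal connector sticks out of its +x side. z is up. A twin seat without pin or connector stands at the other side of the table.
- pin (a joint): How far the sensing pin is pressed down, in m: 0 when free (its top 7 mm above the recess floor), 0.007 when its top is level with the floor, as when the block lies flat over it. A light spring, 0.4 N at first and 1.2 N at 7 mm: the block's weight alone holds it down.
There are look-alikes about, which are no part of the job. Leave any green look-alike of the part that bears block_center alone.

How it is judged:
At the end, for the whole second after the job is handed in: The large round block lies at rest and flat (within 3 degrees) on the floor of the sensing seat's recess, its centre within 16 mm of the pin's axis and no more than 2.5 mm above its height when fully down, and the pin is pressed at least 5.5 mm (value of joint pin above 0.0055 m and horizontal distance between block_center and seat_floor below 0.016 m and z of block_center in the frame of seat_floor below 0.0185 m and angle between block_center's own z axis and vertical below 0.06 rad and linear speed of block below 0.02 m/s); the robot touches nothing.
It fails at once if the block falls freely (faster than 0.7 m/s, a drop of about 25 mm) instead of being set down (linear speed of block above 0.7 m/s and contact force between block and the fingers below 0.05 N).
It also fails if it takes over 38 s, if anything falls off the work surface, if the arm or the gripper's body presses on something with over 40 N, if the wrist force passes 120 N, or if a joint passes its speed limit or range.

## Working session

There is one attempt and no reset: what is moved stays moved. The work goes in short steps, Python scripts to look and compute and a tool call to move; the robot and the scene stay as the last step left them, time stands still between calls to the robot, and variables do not carry over. Pictures are saved under pics/ and viewed, at most 10 in all, crops included, and the job is handed in when it is done.

Besides the shell and the picture viewer there is one more tool, called by a JSON object that holds its "name" and its "arguments". arm_command: Moves the arm, as the interface text tells. Its arguments: {"type":"object","properties":{"rows":{"type":"array"},"newtons":{"type":"number"}},"required":["rows"]}

```bash
mkdir -p pics; cat > h.py <<'E'
import numpy as np, cv2
from station import get_obs, cams, job, bot
def ray(n,u,v,z):
    p=cams.camera_params(n);K=np.array(p["K"]);T=np.array(p["extrinsics"])
    d=T[:3,:3]@np.linalg.solve(K,[u,v,1]);o=T[:3,3];return o+d*(z-o[2])/d[2]
def snap(n,f):
    im=np.array(cams.read_camera(n));cv2.imwrite(f"pics/{f}.png",im[...,::-1]);return im
E
python3 - <<'E'
from h import *
a=snap("top","top0");b=snap("scene","sc0")
for n in("top","scene"):
    p=cams.camera_params(n);print(np.round(p["K"],1).tolist(),np.round(p["extrinsics"],3).tolist())
o=get_obs();print(o["t"],o["eef_pos"],o["tool_rot"],o["gripper_width"],bot.grip_point_offset)
E
```

```text
[[400.3, 0.0, 281.5], [0.0, 400.3, 207.3], [0.0, 0.0, 1.0]] [[-0.022, -0.997, 0.07, 0.466], [-1.0, 0.023, 0.018, -0.026], [-0.019, -0.069, -0.997, 0.806], [0.0, 0.0, 0.0, 1.0]]
[[416.5, 0.0, 280.1], [0.0, 416.5, 209.3], [0.0, 0.0, 1.0]] [[-0.779, 0.346, -0.522, 0.952], [0.626, 0.401, -0.669, 0.502], [-0.022, -0.848, -0.529, 0.474], [0.0, 0.0, 0.0, 1.0]]
0.1 [0.21457763 0.63943368 0.2304371 ] [-8.23816593e-05  1.61166625e-01  9.86926878e-01 -8.06117575e-04] 1.0037390522309553 0.0187
```

View pics/top0.png

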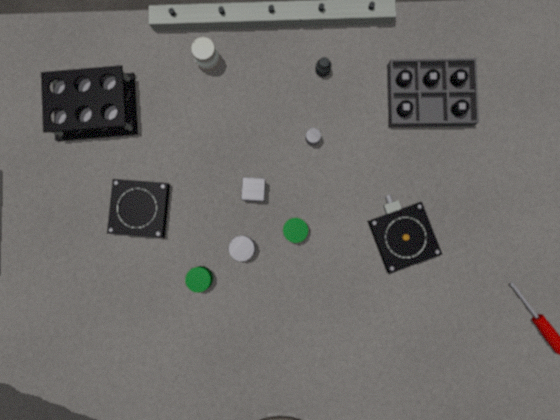

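View pics/sc0.png

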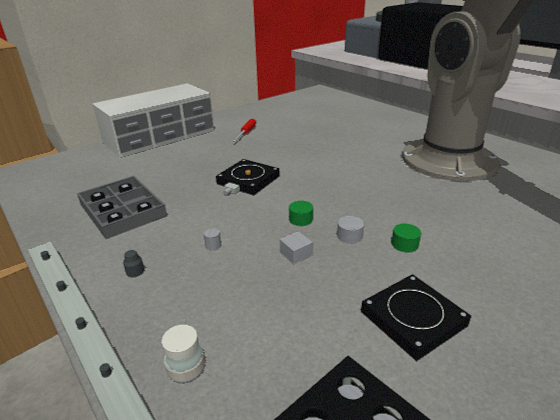

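Top view candidates:
- Plain steel disc at (242,249), large and round.
- Square steel block at (254,189).
- Thin steel disc at (314,136).
- Green look-alikes at (296,231) and (199,279).
- Jar at (204,50).

The steel disc at (242,249) fits: it is the large, round, non-green one. Of the seats, (405,237) has the brass pin and connector. The one at (138,208) has neither. Next I measure both targets and confirm them in a crop.

```bash
python3 - <<'E'
from h import *
a=cv2.imread("pics/top0.png");hsv=cv2.cvtColor(a,cv2.COLOR_BGR2HSV)
def blob(m,seed):
    m=m.astype(np.uint8)*255
    cs,_=cv2.findContours(m,cv2.RETR_EXTERNAL,cv2.CHAIN_APPROX_NONE)
    c=min(cs,key=lambda c:np.hypot(*(np.array(cv2.minEnclosingCircle(c)[0])-seed)) if cv2.contourArea(c)>8 else 1e9)
    return cv2.minAreaRect(c)[0],cv2.fitEllipse(c),cv2.contourArea(c)
w=(hsv[...,2]>150)&(hsv[...,1]<50)
for s in((242,249),(254,189),(314,136)):
    r=blob(w,s);print("steel",r,ray("top",*r[1][0],.032))
g=(hsv[...,1]>120)&(abs(hsv[...,0].astype(int)-60)<15)
for s in((296,231),(199,279)):
    r=blob(g,s);print("green",r[1],ray("top",*r[1][0],.030))
p=(hsv[...,1]>120)&(abs(hsv[...,0].astype(int)-17)<10)
r=blob(p,(405,237));print("pin",r,ray("top",*r[1][0],.025))
# dark seat outline
k=(hsv[...,2]<45);r=blob(k,(405,237));print("seat",r,ray("top",*r[0],.02))
cv2.imwrite("pics/crop.png",cv2.resize(a[165:300,170:450],None,fx=2.8,fy=2.8,interpolation=cv2.INTER_CUBIC))
# scene check
b=cv2.imread("pics/sc0.png");hs=cv2.cvtColor(b,cv2.COLOR_BGR2HSV)
p=(hs[...,1]>120)&(abs(hs[...,0].astype(int)-17)<10)
r=blob(p,(248,172));print("pin sc",r[1],ray("scene",*r[1][0],.0235))
E
```

```text
steel ((240.7000274658203, 248.10003662109375), ((240.74342346191406, 247.92823791503906), (22.598976135253906, 23.2622127532959), 45.06574249267578), 410.0) [0.44389891 0.06787693 0.032     ]
steel ((252.54823303222656, 188.32489013671875), ((252.49734497070312, 188.4071502685547), (23.029891967773438, 23.473573684692383), 81.77323150634766), 393.0) [0.55886472 0.04325291 0.032     ]
steel ((310.800048828125, 136.39999389648438), ((311.0569152832031, 136.2477569580078), (6.680339336395264, 11.537181854248047), 134.8792724609375), 48.0) [ 0.6589868  -0.07343956  0.032     ]
green ((295.3863830566406, 229.95542907714844), (23.557861328125, 24.019775390625), 136.6983184814453) [ 0.47624335 -0.03835839  0.03      ]
green ((198.57334899902344, 278.93951416015625), (24.053274154663086, 25.9280948638916), 63.51634979248047) [0.38603313 0.15045425 0.03      ]
pin ((405.5000305175781, 237.0), ((405.5003967285156, 236.76937866210938), (7.431922435760498, 8.012384414672852), 58.742340087890625), 44.0) [ 0.45848665 -0.25112167  0.025     ]
seat ((404.40411376953125, 237.41094970703125), ((403.6446228027344, 237.59043884277344), (62.990848541259766, 64.88846588134766), 80.5242691040039), 2880.5) [ 0.45723633 -0.2503849   0.02      ]
pin sc ((247.56619262695312, 171.77023315429688), (5.100598335266113, 5.663499355316162), 99.86161041259766) [ 0.46026285 -0.25101575  0.0235    ]
```

View pics/crop.png

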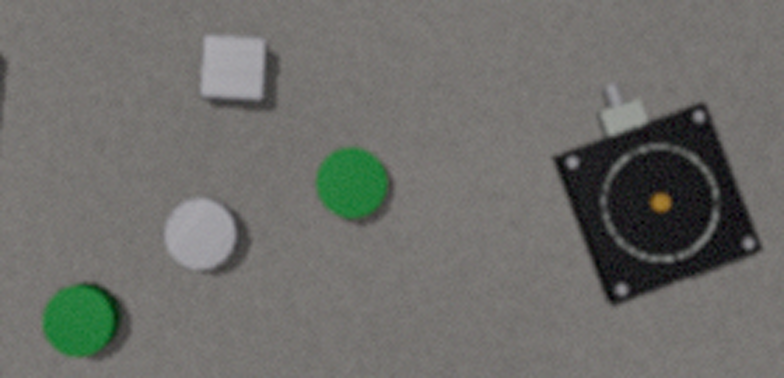

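The crop confirms it: the bare steel round disc at crop (200,233), and the pinned seat with its connector and brass pin at crop (661,202). The block is at about (0.444, 0.067) and the pin at about (0.459, -0.251). The finger line, 71° from x, clears both green discs.

{"name": "arm_command", "arguments": {"rows": [[[85, 0.38, -0.9, 0, 0], [85, 0.38, -0.9, 0, 0], [85, 0.38, -0.9, 0, 0], [85, 0.38, -0.9, 0, 0], [85, 0.38, -0.9, 0, 0], [85, 0.38, -0.9, 0, 0], [85, 0.38, -0.9, 0, 0], [85, 0.38, -0.9, 0, 0], [85, 0.38, -0.9, 0, 0], [85, 0.38, -0.9, 0, 0]]], "newtons": 60}}

```text
t: 1.35
eef_pos: [0.443, 0.0981, 0.2313]
tool_rot: [0.0, 0.161, 0.987, 0.0]
contact_force: [0.2, -0.4, 0.9]
gripper_width: 0.996
grasp_force: 0.0
```

{"name": "arm_command", "arguments": {"rows": [[[85, 0, -0.26, -0.4, 0], [85, 0, -0.26, -0.4, 0], [85, 0, 0, -0.4, 0], [85, 0, 0, -0.4, 0], [85, 0, 0, -0.4, 0], [85, 0, 0, 0, 0], [85, 0, 0, 0, 0], [85, 0, 0, 0, 0], [85, 0, 0, 0, 0], [85, 0, 0, 0, 0]]]}}

```text
t: 2.6
eef_pos: [0.443, 0.0688, 0.1117]
tool_rot: [0.0, 0.161, 0.987, 0.0]
contact_force: [-0.0, -0.1, -0.3]
gripper_width: 0.997
grasp_force: 0.0
```

```bash
python3 - <<'E'
from h import *
b=snap("scene","sc1");o=get_obs();print(o["t"],o["eef_pos"])
r=ray
cv2.imwrite("pics/sc1c.png",cv2.resize(b[120:320,230:480,::-1],None,fx=3,fy=3))
E
```

```text
2.65 [0.44292282 0.06880604 0.11160416]
```

View pics/sc1c.png

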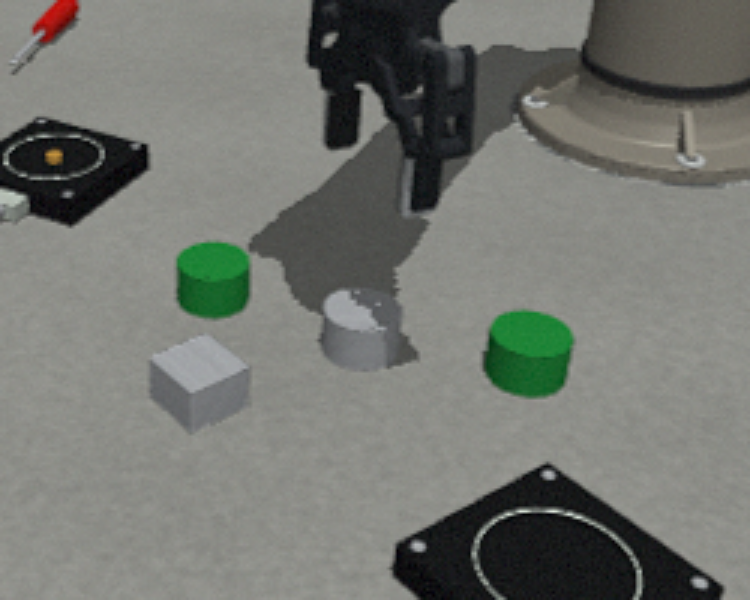

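The open fingers straddle the disc at crop (362,315), and there is free floor on both sides. I'll cross-check its centre from this view before descending.

```bash
python3 - <<'E'
from h import *
print(ray("scene",350.7,225,.032), ray("top",241.5,248.3,.032))
E
```

```text
[0.45033622 0.07333475 0.032     ] [0.44315422 0.06642464 0.032     ]
```

```bash
python3 - <<'E'
from h import *
for n,f,(x0,x1,y0,y1),zs in(("top","top0",(222,262,229,269),.032),("scene","sc0",(330,372,208,250),.016)):
    g=cv2.imread(f"pics/{f}.png")[y0:y1,x0:x1].max(2)
    for t in(135,145,155,165):
        m=(g>t).astype(np.uint8);cs,_=cv2.findContours(m,0,1)
        c=max(cs,key=cv2.contourArea);(cx,cy),ax,_=cv2.fitEllipse(c);x,y,w,h=cv2.boundingRect(c)
        print(n,t,(round(cx+x0,1),round(cy+y0,1)),np.round(ax,1),(x+x0,y+y0,w,h),ray(n,cx+x0,cy+y0,zs).round(4))
E
```

```text
top 135 (240.8, 248.1) [24.  24.5] (229, 236, 25, 25) [0.4436 0.0678 0.032 ]
top 145 (240.7, 248.1) [23.3 23.6] (229, 236, 25, 25) [0.4436 0.068  0.032 ]
top 155 (240.9, 248.0) [22.  22.7] (230, 237, 23, 23) [0.4438 0.0676 0.032 ]
top 165 (237.4, 243.5) [ 4.8 18.7] (231, 237, 15, 17) [0.4525 0.0742 0.032 ]
scene 135 (352.5, 221.5) [15.4 31. ] (338, 213, 33, 18) [0.4204 0.0516 0.016 ]
scene 145 (350.6, 222.5) [13.1 24.5] (339, 216, 25, 14) [0.4259 0.0517 0.016 ]
scene 155 (352.1, 222.6) [10.  22.8] (339, 217, 24, 12) [0.4241 0.0539 0.016 ]Traceback (most recent call last):
  File "<stdin>", line 6, in <module>
cv2.error: OpenCV(4.12.0) /io/opencv/modules/imgproc/src/shapedescr.cpp:361: error: (-201:Incorrect size of input array) There should be at least 5 points to fit the ellipse in function 'fitEllipseNoDirect'
```

{"name": "arm_command", "arguments": {"rows": [[[85, 0.01, 0, -0.35, 0], [85, 0, 0, -0.35, 0], [85, 0, 0, -0.35, 0], [85, 0, 0, -0.35, 0], [85, 0, 0, -0.2, 0], [85, 0, 0, -0.1, 0], [85, 0, 0, -0.08, 0], [85, 0, 0, 0, 0], [70, 0, 0, 0, 0], [60, 0, 0, 0, 0]]]}}

```text
t: 3.9
eef_pos: [0.4436, 0.0688, 0.0048]
tool_rot: [0.0, 0.161, 0.987, 0.0]
contact_force: [1.3, 1.3, -0.2]
gripper_width: 0.701
grasp_force: 0.0
```

{"name": "arm_command", "arguments": {"rows": [[[50, 0, 0, 0, 0], [40, 0, 0, 0, 0], [30, 0, 0, 0, 0], [30, 0, 0, 0, 0], [30, 0, 0, 0, 0], [30, 0, 0, 0, 0], [30, 0, 0, 0, 0], [30, 0, 0, 0, 0], [30, 0, 0, 0.1, 0], [30, 0, 0, 0.1, 0]]], "newtons": 60}}

```text
t: 5.15
eef_pos: [0.443, 0.0687, 0.0166]
tool_rot: [-0.0, 0.161, 0.987, -0.0]
contact_force: [0.5, 0.1, -3.9]
gripper_width: 0.562
grasp_force: 62.4
```

{"name": "arm_command", "arguments": {"rows": [[[30, 0, 0, 0.35, 0], [30, 0, 0, 0.4, 0], [30, 0, 0, 0.4, 0], [30, 0, 0, 0.3, 0], [30, 0.04, -0.6, 0, 0], [30, 0.04, -0.8, 0, 0], [30, 0.04, -0.8, 0, 0], [30, 0.05, -0.8, 0, 0], [30, 0.05, -0.8, 0, 0], [30, 0.05, -0.8, 0, 0]]]}}

```text
t: 6.4
eef_pos: [0.4592, -0.2085, 0.1036]
tool_rot: [-0.0, 0.161, 0.987, 0.0]
contact_force: [0.8, 0.8, -4.2]
gripper_width: 0.559
grasp_force: 63.3
```

{"name": "arm_command", "arguments": {"rows": [[[30, 0, -0.4, 0, 0], [30, 0, -0.2, 0, 0], [30, 0, -0.1, 0, 0], [30, 0, 0, 0, 0], [30, 0, 0, 0, 0], [30, 0, 0, 0, 0], [30, 0, 0, 0, 0], [30, 0, 0, 0, 0], [30, 0, 0, 0, 0], [30, 0, 0, 0, 0]]]}}

```text
t: 7.65
eef_pos: [0.4596, -0.2493, 0.1035]
tool_rot: [0.0, 0.161, 0.987, -0.0]
contact_force: [-0.6, 0.7, -3.5]
gripper_width: 0.566
grasp_force: 63.1
```

```bash
python3 - <<'E'
from h import *
b=snap("scene","sc2");o=get_obs();print(o["t"],o["eef_pos"],o["contact_force"],o["grasp_force"])
cv2.imwrite("pics/sc2c.png",cv2.resize(b[60:230,150:360,::-1],None,fx=3.5,fy=3.5))
E
```

```text
7.7 [ 0.45952993 -0.2492603   0.10350334] [ 0.16276327 -0.1717185  -4.00885311] 63.11796426773071
```

View pics/sc2c.png

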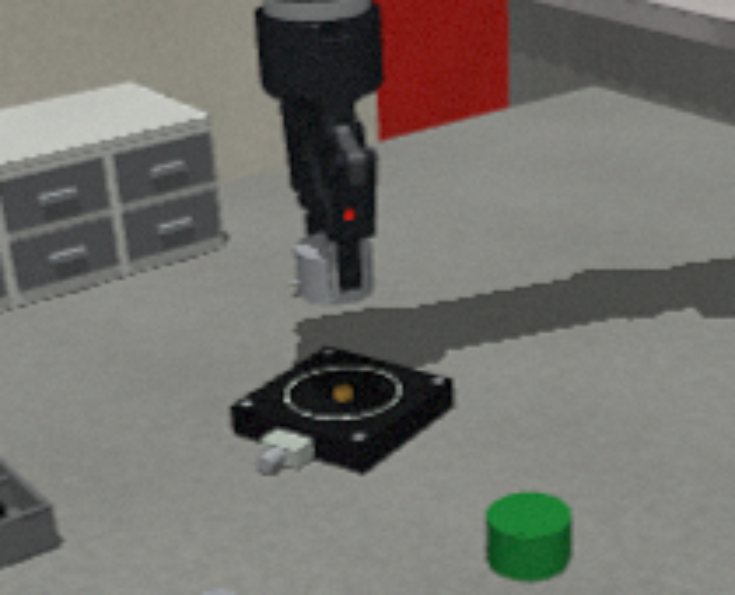

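The held block spans columns 297–373 in the crop, rows 240–303, above the seat whose pin is at (343,393). I'll check where its centre lies.

```bash
python3 - <<'E'
from h import *
print(ray("scene",150+335/3.5,60+271/3.5,.115),ray("scene",150+343/3.5,60+393/3.5,.024))
E
```

```text
[ 0.46454444 -0.24217731  0.115     ] [ 0.46159283 -0.24725469  0.024     ]
```

{"name": "arm_command", "arguments": {"rows": [[[30, 0, 0, -0.25, 0], [30, 0, 0, -0.3, 0], [30, 0, 0, -0.3, 0], [30, 0, 0, -0.2, 0], [30, 0, 0, -0.1, 0], [30, 0, 0, -0.05, 0], [30, 0, 0, -0.05, 0], [30, 0, 0, -0.03, 0], [30, 0, 0, 0, 0], [30, 0, 0, 0, 0]]]}}

```text
t: 8.95
eef_pos: [0.4598, -0.2494, 0.0269]
tool_rot: [0.0, 0.161, 0.987, -0.0]
contact_force: [-0.0, -0.6, -4.2]
gripper_width: 0.565
grasp_force: 63.1
```

{"name": "arm_command", "arguments": {"rows": [[[30, 0, 0, -0.02, 0], [30, 0, 0, -0.02, 0], [30, 0, 0, 0, 0], [30, 0, 0, -0.01, 0], [30, 0, 0, -0.01, 0], [30, 0, 0, 0, 0], [30, 0, 0, 0, 0], [30, 0, 0, 0, 0], [30, 0, 0, 0, 0], [30, 0, 0, 0, 0]]]}}

```text
t: 10.2
eef_pos: [0.4596, -0.2492, 0.0232]
tool_rot: [0.0, 0.161, 0.987, 0.0]
contact_force: [-0.2, 0.0, -1.0]
gripper_width: 0.567
grasp_force: 63.7
```

{"name": "arm_command", "arguments": {"rows": [[[30, 0, 0, -0.01, 0], [30, 0, 0, 0, 0], [30, 0, 0, 0, 0], [30, 0, 0, 0, 0], [30, 0, 0, 0, 0], [30, 0, 0, 0, 0], [30, 0, 0, 0, 0], [30, 0, 0, 0, 0], [30, 0, 0, 0, 0], [30, 0, 0, 0, 0]]]}}

```text
t: 11.45
eef_pos: [0.4597, -0.2492, 0.0231]
tool_rot: [0.0, 0.161, 0.987, 0.0]
contact_force: [-2.6, 2.9, 8.0]
gripper_width: 0.566
grasp_force: 64.6
```

Upward contact of 8 N shows the block is on the floor. I'll open slowly and then rise.

{"name": "arm_command", "arguments": {"rows": [[[52, 0, 0, 0, 0], [56, 0, 0, 0, 0], [60, 0, 0, 0, 0], [66, 0, 0, 0, 0], [72, 0, 0, 0, 0], [76, 0, 0, 0, 0], [76, 0, 0, 0, 0], [76, 0, 0, 0.1, 0], [76, 0, 0, 0.2, 0], [76, 0, 0, 0.3, 0]]]}}

```text
t: 12.7
eef_pos: [0.4594, -0.2493, 0.0595]
tool_rot: [-0.0, 0.161, 0.987, 0.0]
contact_force: [-0.1, -0.5, 0.7]
gripper_width: 0.89
grasp_force: 0.0
```

{"name": "arm_command", "arguments": {"rows": [[[76, 0, 0, 0.5, 0], [76, 0, 0, 0.5, 0], [76, 0, 0, 0.5, 0], [76, 0, 0.6, 0.3, 0], [76, 0, 0.8, 0, 0], [76, 0, 0.8, 0, 0], [76, 0, 0.8, 0, 0], [76, 0, 0, 0, 0], [76, 0, 0, 0, 0], [76, 0, 0, 0, 0]]]}}

```text
t: 13.95
eef_pos: [0.4595, -0.0706, 0.1669]
tool_rot: [0.0, 0.162, 0.987, -0.0]
contact_force: [0.3, -0.3, -0.4]
gripper_width: 0.892
grasp_force: 0.0
```

```bash
python3 - <<'E'
from h import *
b=snap("scene","sc3");a=snap("top","top3");o=get_obs();print(o["t"],o["eef_pos"],o["contact_force"])
cv2.imwrite("pics/c3.png",np.hstack([cv2.resize(b[130:220,200:300,::-1],(400,360)),cv2.resize(a[190:280,355:455,::-1],(400,360))]))
E
```

```text
14.05 [ 0.45951662 -0.0704604   0.16669069] [ 0.51072946  0.56433502 -0.30425219]
```

View pics/c3.png

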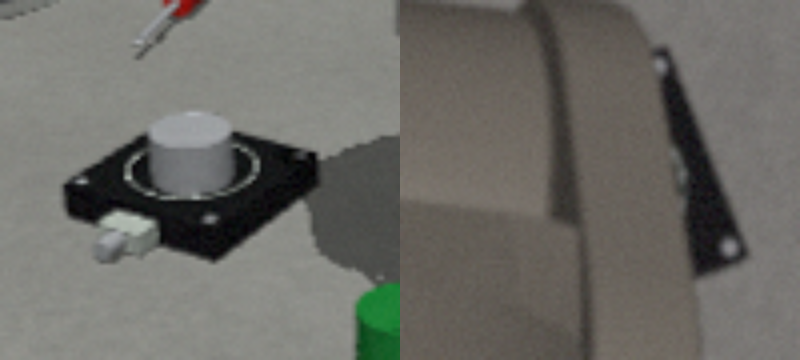

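In the scene crop the block stands upright inside the ring (block columns 148–235, ring 125–260, both centred near 191). Allowing for the 4 mm recess depth, it is centred to within a few mm in depth too. The gripper is clear.

```bash
python3 -c "
from station import job
print(job.hand_in())"
```

```text
the job is handed in; nothing more can be done
None
```

I set the large round steel block down in the recess of the pinned seat and handed the job in at about 14 s; the final picture shows it upright and centred to within a few mm, but the pin's travel was not measured and the hand-in gave no verdict.

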